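# Sort the handed brackets

## Task

Two mirror-image steel brackets, one left-hand and one right-hand, stand loose on the worktop between two cardboard trays (the plain offcut of angle at the front is not one of them). Put each loose bracket into the tray that already holds a bracket of the same hand, standing upright with its foot flat on the tray's floor, and let go of it.

Things in the scene. Friction and masses are not known exactly. Their poses are not given: they have to be found in the camera images.
- left_hand_bracket: Loose left-hand steel bracket, 90 x 48 x 45 mm, 0.25-0.5 kg. Upright leaf 90 long (x), 8 thick, 45 high, at y 16 to 24 mm; foot 42 x 40 x 8 mm at x -45 to -3, y -24 to 16: with the foot towards you it is at the leaf's left end. Origin: underside, middle of the 90 x 48 outline; z up. Centre of mass x -7, y 13, z 18. Grip across the leaf near its middle. A 12 mm hole near its other end.
- right_hand_bracket: Loose right-hand steel bracket, 90 x 48 x 45 mm, 0.25-0.5 kg. Upright leaf 90 long (x), 8 thick, 45 high, at y 16 to 24 mm; foot 42 x 40 x 8 mm at x 3 to 45, y -24 to 16: with the foot towards you it is at the leaf's right end. Origin: underside, middle of the 90 x 48 outline; z up. Centre of mass x +7, y 13, z 18. Grip across the leaf near its middle. A 12 mm hole near its other end.
- left_hand_tray: Open cardboard tray, fixed, 206 (x) x 264 (y) mm, inside 190 x 246; origin: underside, middle; z up. Floor at z 4 mm; walls 42 high, 28 at the +y end, which faces the robot. A left-hand bracket, twin of the loose one, stands fixed in it, middle at x 0, y -70, leaf nearly along x; y -20 to 123 is empty. Which tray is at the robot's left varies.
- right_hand_tray: Open cardboard tray, fixed, 206 (x) x 264 (y) mm, inside 190 x 246; origin: underside, middle; z up. Floor at z 4 mm; walls 42 high, 28 at the +y end, which faces the robot. A right-hand bracket, twin of the loose one, stands fixed in it, middle at x 0, y -70, leaf nearly along x; y -20 to 123 is empty. Which tray is at the robot's left varies.

How it is judged:
By the outcome, as a careful person would: the job done as asked, in the order asked, and still so for the second after the job is handed in, with the robot touching nothing.
It also fails if it takes over 64 s, if anything falls off the work surface, if the arm or the gripper's body presses on something with over 40 N, if the wrist force passes 120 N, or if a joint passes its speed limit or range.

## Robot

A 7-joint arm with a two-finger parallel gripper is mounted at the origin on a cart in front of the work surface, level with it; the furniture and walls round the work are solid. World frame = base frame: x ahead of the robot, y to its left, z up, the work surface at z = 0. Lengths are in m, angles in rad, forces in N, time in s.
With the tool pointing down it reaches from about 0.35 to 0.9 m from the base axis. Payload 8.1 kg.
Tool frame: the origin (TCP) lies at the very end of the fingers, on their centre line; the grasp point (between the pads) lies 19 mm behind it (arm.tcp_to_grasp is the distance from the TCP to the grasp point, in m); z points along the fingers, y is the line along which they close (so a half turn about z gives the same grasp; the last joint's range is limited). The gripper opens to 92 mm and grips with 3 to 60 N. Pads are 19 mm wide; open, the fingers measure 130 mm over their backs; the gripper's body (75 mm by 190 mm) begins 47 mm behind the grasp point.
Start: joints at [1.092, 0.434, 0.025, 1.573, -0.012, 1.134, -0.075], TCP at [0.229, -0.581, 0.194] pointing down, gripper open.
Joint ranges: [-2.62, 2.62], [-0.44, 2.09], [-1.27, 1.32], [0.08, 2.57], [-1.32, 4.46], [0.12, 2], [-2.74, 2.74]. Speed limits (rad/s): [2.22, 2.22, 3.01, 3.01, 3.14, 3.14, 3.14].

## Interface

Orientations are given as a rotation vector (axis times angle).
In Python, from cell import arm, ticket, get_image gives the robot as it stands (arm), with the cameras as plain functions and the job (ticket).
- The arm moves only by the tool pendant, called after "Call:" as name(argument=value, ...) on one line, values as JSON. Schema: {"type":"object","properties":{"steps":{"type":"array","items":{"type":"number"},"minItems":5,"maxItems":50},"grip_force":{"type":"number"},"only":{"type":"string"},"quiet":{"type":"boolean"},"lines":{"type":"string"}},"required":["steps"],"additionalProperties":false}. steps is one flat list of numbers that holds 1 to 10 rows one after another, with no inner brackets; each row has 5 numbers: dx, dy, dz in shares of the most that a row can go, 1 being 50 mm, then a turn about the tool's z in normalised numbers (1 is pi/2 rad), then the opening from 0.0 (shut) to 1.0 (fully open); each row shifts and turns the commanded pose from where the row before left it, along the tool's axes as they then stand; what a row does not reach is not made up. A row lasts 1/10 s, in which the tool goes at most 0.05 m and 0.15 rad, less where a joint would pass 70% of its speed; a pose out of reach is approached as far as the arm can. The fingers move at their own pace and stop on an object; grip_force is the grip in N (left out, the last holds). Time passes only in rows, so rows that do not move let the fingers close. The tool returns the time, the measured TCP pose, the force, the opening and the grip force at its end. only (a regular expression) keeps the lines of the reply that match it, lines (a string "A,B") keeps lines A to B, and quiet returns only ok. Input that does not fit is refused with a message, and nothing moves.
- arm.observe(): the state, without advancing time (a new reading comes with each control period).
- get_image(name): name is "side" or "top"; returns a dict with "image" (400x640x3 uint8, blue, green, red), "fx", "fy", "cx", "cy" (pixels), "cam_to_world" (4x4, takes a point from camera to world coordinates). Camera axes: x right, y down, z forward; pixel columns grow to the right and rows downward; lengths in m; the calibration is good to about 2 mm. A picture is of the moment at which its call begins. There is no depth.
- ticket.sign_off(): hands the job in; it is judged then, once.
The state is a dict: "clock": time; "joints": joint angles; "dq": joint speeds; "joint_efforts": joint torques, N m; "position": TCP position; "ee_rot": TCP orientation; "force": force on the tool from outside, world axes, zero at the start; "ft_torque": the same for the moment, N m; "width": opening from 0.0 (shut) to 1.0 (fully open); "gripper_force": force on a finger pad.
Only numpy, scipy, OpenCV 4.12 (cv2) and the standard library are available. Lean on these libraries where they do the work, as an engineer would, in place of code of your own. Each camera call takes 0.05 s, during which the arm holds its last target. There are 200 camera calls.

## Working session

There is one attempt and no reset: what is moved stays moved. The work goes in short steps, Python scripts to look and compute and a tool call to move; the robot and the scene stay as the last step left them, time stands still between calls to the robot, and variables do not carry over. Pictures are saved under pics/ and viewed, at most 10 in all, crops included, and the job is handed in when it is done.

```bash
ls; mkdir -p pics; python3 - <<'E'
from cell import arm, ticket, get_image
import cv2,pickle,numpy as np
d={}
for n in("top","side"):
    r=get_image(n); d[n]=r; cv2.imwrite(f"pics/{n}0.png",r["image"]); print(n,r["fx"],r["cx"],r["cy"],np.round(r["cam_to_world"],3).tolist())
pickle.dump(d,open("d0.pkl","wb"))
s=arm.observe();print(s["clock"],s["position"],s["ee_rot"],s["force"])
E
```

```text
cell.py
pics
top 438.27800531866893 316.8176866136163 200.63532753426833 [[0.002, -0.987, 0.164, 0.375], [-1.0, -0.003, -0.006, 0.13], [0.007, -0.164, -0.986, 1.063], [0.0, 0.0, 0.0, 1.0]]
side 447.2781729981923 318.5029714655407 196.94442971890211 [[-0.95, -0.125, 0.287, 0.247], [-0.313, 0.39, -0.866, 1.087], [-0.004, -0.913, -0.409, 0.493], [0.0, 0.0, 0.0, 1.0]]
0.1 [ 0.22913593 -0.58092682  0.19331519] [-3.08493060e+00 -5.86454950e-01  6.16464961e-04] [0.29457312 0.75987279 0.3692364 ]
```

View pics/top0.png

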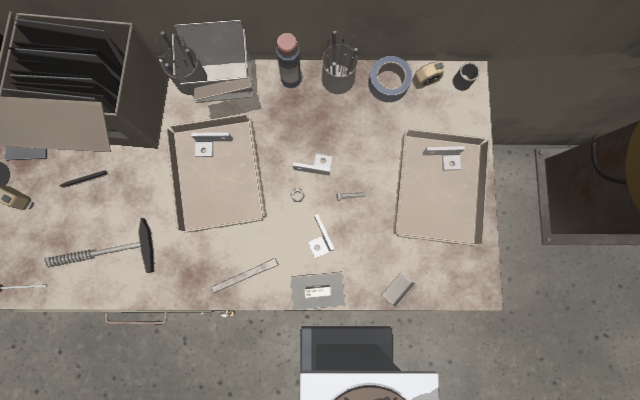

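View pics/side0.png

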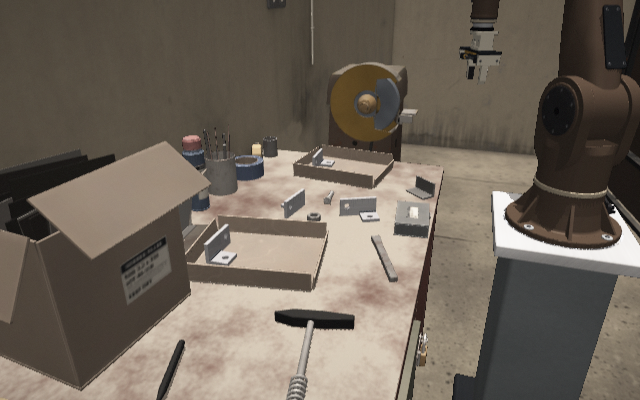

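The top view shows the left tray around (215,175) with its bracket's foot at the left end, so it is the left-hand tray. The right tray around (442,187) is the right-hand one. The loose brackets are at (315,165) and (322,235). Next I'll zoom in on them.

```bash
python3 - <<'E'
import cv2,pickle,numpy as np
d=pickle.load(open("d0.pkl","rb"));im=d["top"]["image"]
c=cv2.resize(im[145:260,280:355],None,fx=5,fy=5,interpolation=cv2.INTER_CUBIC)
s=cv2.resize(d["side"]["image"][180:230,275:390],None,fx=7,fy=7,interpolation=cv2.INTER_CUBIC)[:, :425]
cv2.imwrite("pics/c1.png",c)
def tr(u,v):return cv2.resize(im[v:v+60,u:u+60],None,fx=4,fy=4)
E
```

```text
(no output)
```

View pics/c1.png

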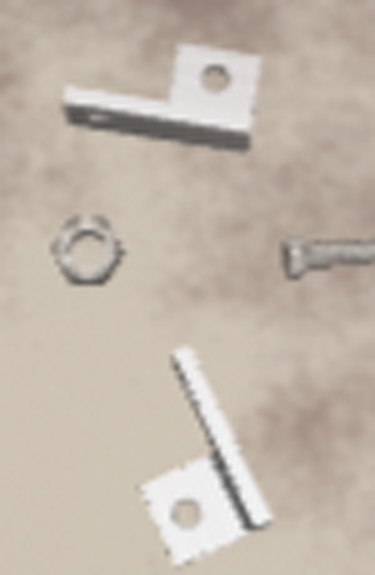

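The crop shows A's leaf top edge running (67,96)→(249,131), with its foot on the far right, so it is left-hand. B's leaf top runs (181,350)→(260,523), with its foot at lower left, so it is right-hand. Next I'll compute positions.

```bash
cat > h.py <<'E'
import numpy as np
def ray(r,u,v,z):
    T=r["cam_to_world"];d=T[:3,:3]@np.array([(u-r["cx"])/r["fx"],(v-r["cy"])/r["fy"],1.]);o=T[:3,3]
    return (o+d*(z-o[2])/d[2])
E
python3 - <<'E'
import cv2,pickle,numpy as np
from h import ray
d=pickle.load(open("d0.pkl","rb"));r=d["top"]
f=lambda x,y:(x/5-.4+280,y/5-.4+145)
for n,a,b,ft in(("A",(67,96),(249,131),(216,80)),("B",(181,350),(260,523),(187,513))):
    p=ray(r,*f(*a),.045);q=ray(r,*f(*b),.045);h=ray(r,*f(*ft),.008);m=(p+q)/2;e=q-p
    print(n,p.round(4),q.round(4),"mid",m.round(4),"L",np.linalg.norm(e).round(4),"yaw",np.degrees(np.arctan2(e[1],e[0])).round(1),"foot",h.round(4), "foot along/perp",((h-m)[:2]@e[:2]/np.hypot(*e[:2])).round(4),(np.cross(e[:2],(h-m)[:2])/np.hypot(*e[:2])).round(4))
for n,pts in(("L",[(168,122),(250,116),(264,216),(181,230)]),("R",[(404,131),(488,137),(481,243),(396,236)])):
    P=[ray(r,u,v,z) for (u,v),z in zip(pts,(.042,.042,.028,.028))]
    print(n,np.round(P,3).tolist(),[np.linalg.norm(P[i]-P[i-1]).round(3) for i in range(4)],np.mean(P,0).round(3))
im=r["image"]
c=np.hstack([cv2.resize(im[105:240,160:270],None,fx=3.6,fy=3.6),cv2.resize(im[120:255,390:500],None,fx=3.6,fy=3.6)])
cv2.imwrite("pics/c2.png",c)
E
```

```text
A [0.6331 0.1808 0.045 ] [0.6163 0.094  0.045 ] mid [0.6247 0.1374 0.045 ] L 0.0885 yaw -100.9 foot [0.6509 0.1089 0.008 ] foot along/perp 0.023 0.0311
B [0.511  0.1261 0.045 ] [0.4304 0.0893 0.045 ] mid [0.4707 0.1077 0.045 ] L 0.0885 yaw -155.5 foot [0.4371 0.1228 0.008 ] foot along/perp 0.0243 -0.0277
L [[0.737, 0.485, 0.042], [0.753, 0.287, 0.042], [0.51, 0.249, 0.028], [0.476, 0.444, 0.028]] [np.float64(0.265), np.float64(0.199), np.float64(0.247), np.float64(0.198)] [0.619 0.366 0.035]
R [[0.717, -0.088, 0.042], [0.703, -0.291, 0.042], [0.447, -0.264, 0.028], [0.463, -0.064, 0.028]] [np.float64(0.255), np.float64(0.204), np.float64(0.257), np.float64(0.201)] [ 0.582 -0.177  0.035]<stdin>:7: DeprecationWarning: Arrays of 2-dimensional vectors are deprecated. Use arrays of 3-dimensional vectors instead. (deprecated in NumPy 2.0)
```

View pics/c2.png

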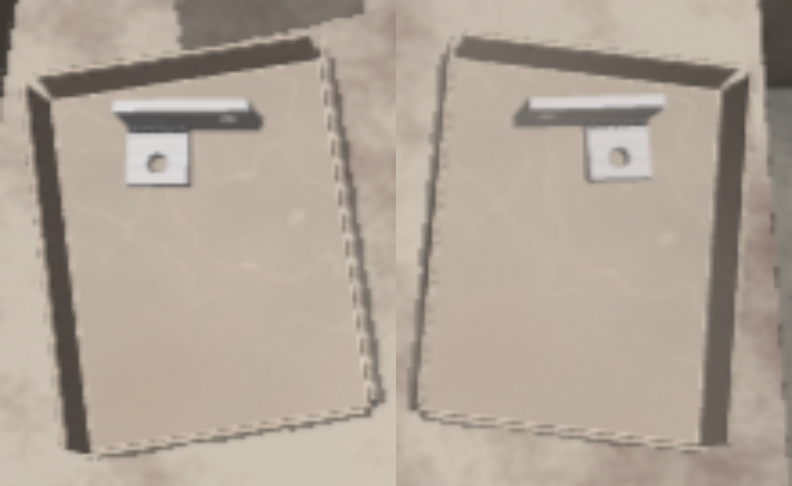

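The c2 crop confirms the tray assignments. The rim corners, converted to full-image pixels, are L (168,129), (248,115.5), (265.5,216), (179.5,230) and R (406,130), (488,140), (482,244), (396,234).

```bash
cat >> h.py <<'E'
from scipy.spatial.transform import Rotation as R
def go(s,x,y,z,psi):
    "tool-axis shift (applied before the turn) and turn about tool z to reach x,y,z with tool x at yaw psi (deg)"
    M=R.from_rotvec(s["ee_rot"]).as_matrix();yaw=np.arctan2(M[1,0],M[0,0])
    t=(np.radians(psi)-yaw+np.pi)%(2*np.pi)-np.pi
    print("t",round(s["clock"],2),"d",(M.T@(np.array([x,y,z])-s["position"])).round(4),"turn",round(-t,3),"yaw",np.degrees(yaw).round(1),"tilt",M[2].round(3),"F",np.round(s["force"],1),"w",round(s["width"],3),"j",np.round(s["joints"],2))
E
python3 - <<'E'
import pickle,numpy as np
from h import *
from cell import arm, ticket, get_image
r=pickle.load(open("d0.pkl","rb"))["top"]
loc=np.array([[-103,-132],[103,-132],[103,132],[-103,132]])/1000
# image left = tray -x? tray +y toward robot (-x), tray x = yaw(y)-90 -> image right is -y world
for n,pts in(("L",[(168.3,128.6),(248.3,115.5),(265.5,216),(179.5,230)]),("R",[(406.4,130.3),(487.8,140.3),(481.7,243.6),(395.6,234.4)])):
    P=np.array([ray(r,u,v,z)[:2] for (u,v),z in zip(pts,(.042,.042,.028,.028))])
    best=None
    for L in(loc,loc[[1,0,3,2]]):
        c=P.mean(0);U,S,V=np.linalg.svd(L.T@(P-c));Rm=V.T@np.diag([1,np.linalg.det(V.T@U.T)])@U.T
        e=P-c-L@Rm.T
        if best is None or abs(e).max()<best[0]: best=(abs(e).max(),Rm,c)
    e,Rm,c=best
    print(n,c.round(4),"yaw x",np.degrees(np.arctan2(Rm[1,0],Rm[0,0])).round(1),"err",e.round(4),"leaf target",(c+Rm@[0,.062]).round(4),"twin",(c+Rm@[0,-.07]).round(4))
go(arm.observe(),.6247,.1374,.15,79.1)
E
```

```text
L [0.6149 0.3671] yaw x 99.6 err 0.0079 leaf target [0.5538 0.3568] twin [0.684  0.3788]
R [ 0.5812 -0.1781] yaw x 83.7 err 0.0068 leaf target [ 0.5196 -0.1713] twin [ 0.6508 -0.1859]
t 0.1 d [ 0.6316 -0.523   0.044 ] turn -1.005 yaw 21.5 tilt [-0.    -0.001 -1.   ] F [0.3 0.8 0.4] w 1.001 j [ 1.09  0.44  0.03  1.57 -0.01  1.13 -0.08]
```

Careful with the scale: shifts go in shares of 50 mm and turns go in shares of pi/2 rad. That gives: 0.032 m is 0.64, -0.026 m is -0.52.

Call:
pendant(steps=[0.64, -0.52, 0, 0, 0.5, 0.64, -0.52, 0, 0, 0.5, 0.64, -0.52, 0, 0, 0.5, 0.64, -0.52, 0, 0, 0.5, 0.64, -0.52, 0, 0, 0.5, 0.64, -0.52, 0, 0, 0.5, 0.64, -0.52, 0, 0, 0.5, 0.64, -0.52, 0, 0, 0.5, 0.64, -0.52, 0, 0, 0.5, 0.64, -0.52, 0, 0, 0.5], grip_force=40)

```text
clock: 1.1
position: [0.432, -0.2205, 0.1939]
ee_rot: [-3.086, -0.587, 0.0]
force: [0.5, -0.5, 0.2]
width: 0.499
gripper_force: 0.0
```

Call:
pendant(steps=[0.64, -0.52, 0, 0, 0.5, 0.64, -0.52, 0, 0, 0.5, 0.64, -0.52, 0, 0, 0.5, 0.64, -0.52, 0, 0, 0.5, 0.64, -0.52, 0, 0, 0.5, 0.64, -0.52, 0, 0, 0.5, 0.64, -0.52, 0, 0, 0.5, 0.64, -0.52, 0, 0, 0.5, 0.64, -0.52, 0, 0, 0.5, 0, 0, 0, 0, 0.5], grip_force=40)

```text
clock: 2.1
position: [0.6144, 0.1084, 0.1932]
ee_rot: [-3.08, -0.597, -0.001]
force: [-0.4, 0.5, 0.1]
width: 0.501
gripper_force: 0.0
```

Call:
pendant(steps=[0, 0, 0, -0.091, 0.5, 0, 0, 0, -0.091, 0.5, 0, 0, 0, -0.091, 0.5, 0, 0, 0, -0.091, 0.5, 0, 0, 0, -0.091, 0.5, 0, 0, 0, -0.091, 0.5, 0, 0, 0, -0.091, 0.5, 0, 0, 0, 0, 0.5, 0, 0, 0, 0, 0.5])

```text
clock: 3.0
position: [0.6135, 0.1007, 0.1937]
ee_rot: [-2.431, -1.99, 0.001]
force: [0.2, 0.8, -0.4]
width: 0.499
gripper_force: 0.0
```

```bash
python3 - <<'E'
from h import *
from cell import arm, ticket, get_image
go(arm.observe(),.6247,.1374,.08,79.1)
E
```

```text
t 3.0 d [0.0382 0.0038 0.1137] turn -0.009 yaw 78.6 tilt [-0.    -0.001 -1.   ] F [ 0.2  0.8 -0.4] w 0.499 j [ 0.1   0.49 -0.53  1.55  0.26  1.18 -0.67]
```

In the tool's units: 0.03 m is 0.6, 0.02 m is 0.4, -0.01 rad / 1.5708 = -0.0064.

Call:
pendant(steps=[0.38, 0.04, 0.4, -0.0064, 0.5, 0.38, 0.04, 0.6, 0, 0.5, 0, 0, 0.6, 0, 0.5, 0, 0, 0.6, 0, 0.5, 0, 0, 0, 0, 0.5, 0, 0, 0, 0, 0.5])

```text
clock: 3.6
position: [0.6247, 0.1377, 0.0844]
ee_rot: [-2.418, -2.005, 0.001]
force: [1.0, -0.2, 0.1]
width: 0.5
gripper_force: 0.0
```

```bash
python3 - <<'E'
from h import *
from cell import arm, ticket, get_image
go(arm.observe(),.6247,.1374,.017,79.1)
import cv2
t=get_image("top")["image"][140:200,270:350];s=get_image("side")["image"][150:250,230:400]
cv2.imwrite("pics/c3.png",np.hstack([cv2.resize(t,(400,300),interpolation=2),cv2.resize(s,(400,300),interpolation=2)]))
E
```

```text
t 3.6 d [-0.0003  0.0001  0.0674] turn 0.004 yaw 79.3 tilt [-0.    -0.001 -1.   ] F [ 1.  -0.2  0.1] w 0.5 j [ 0.02  0.61 -0.49  1.63  0.33  0.99 -0.77]
```

View pics/c3.png

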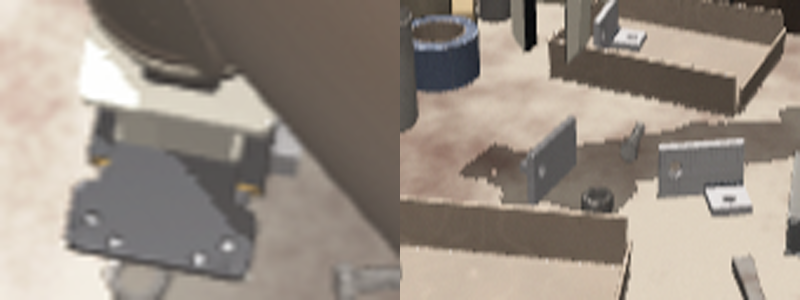

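The side view shows the fingers at crop (525,25) and (578,30), centred over A's leaf at (553,155). I'll descend and grip.

In the tool's units: 0.02 m is 0.4, 0.015 m is 0.3.

Call:
pendant(steps=[0, 0, 0.4, 0, 0.5, 0, 0, 0.4, 0, 0.5, 0, 0, 0.3, 0, 0.5, 0, 0, 0.24, 0, 0.5, 0, 0, 0, 0, 0.5, 0, 0, 0, 0, 0], grip_force=40)

```text
clock: 4.3
position: [0.6251, 0.138, 0.0176]
ee_rot: [2.416, 2.008, 0.001]
force: [0.3, 0.3, 0.6]
width: 0.453
gripper_force: 0.0
```

Call:
pendant(steps=[0, 0, 0, 0, 0, 0, 0, 0, 0, 0, 0, 0, 0, 0, 0, 0, 0, 0, 0, 0, 0, 0, 0, 0, 0, 0, 0, -0.4, 0, 0, 0, 0, -0.4, 0, 0, 0, 0, -0.6, 0, 0, 0, 0, -0.6, 0, 0, 0, 0, 0, 0, 0], grip_force=40)

```text
clock: 5.3
position: [0.6273, 0.1391, 0.1215]
ee_rot: [2.414, 2.006, 0.01]
force: [0.8, 0.6, -0.1]
width: 0.006
gripper_force: 0.0
```

```bash
python3 - <<'E'
from h import *
from cell import arm, ticket, get_image
go(arm.observe(),.5538,.3568,.12,99.6)
E
```

```text
t 5.3 d [ 0.2006 -0.1121  0.0015] turn -0.352 yaw 79.4 tilt [ 0.003  0.006 -1.   ] F [ 0.8  0.6 -0.1] w 0.006 j [ 0.03  0.58 -0.51  1.59  0.31  1.05 -0.75]
```

In the tool's units: 0.04 m is 0.8, -0.03 m is -0.6.

Call:
pendant(steps=[0, 0, -0.6, 0, 0.5, 0.6, 0.6, -0.6, 0, 0.5, 0.6, 0.8, 0, 0, 0.5, 0.6, 0.8, 0, 0, 0.5, 0, 0.8, 0, 0, 0.5, 0, 0.8, 0, 0, 0.5])

```text
clock: 5.9
position: [0.8276, 0.192, 0.1749]
ee_rot: [-2.414, -2.01, 0.001]
force: [1.0, -0.3, 0.6]
width: 0.469
gripper_force: 0.0
```

```bash
python3 - <<'E'
from h import *
from cell import arm, ticket, get_image
import cv2,pickle
T=get_image("top");S=get_image("side");pickle.dump({"top":T,"side":S},open("d1.pkl","wb"))
t=T["image"][140:200,280:360];s=S["image"][150:250,230:400]
cv2.imwrite("pics/c4.png",np.hstack([cv2.resize(t,(400,300),interpolation=2),cv2.resize(s,(400,300),interpolation=2)]))
E
```

```text
(no output)
```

View pics/c4.png

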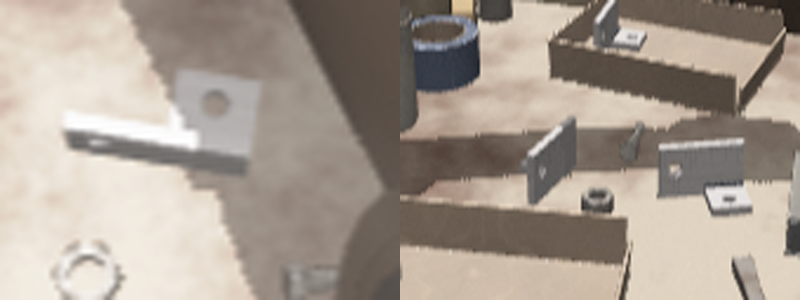

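The picture shows bracket A standing where it was, leaf top crop (65,120)→(247,158), so the lift simply came before the fingers had closed. I'll go back and allow time for closing.

In the tool's units: -0.05 m is -1, -0.04 m is -0.8.

Call:
pendant(steps=[-0.4, -1, 0, 0, 0.3, -0.8, -0.6, 0, 0, 0.3, -0.4, -0.8, 0, 0, 0.3, -0.2, -0.8, 0, 0, 0.3, 0, -0.6, 0, 0, 0.3, 0, 0, 0.6, 0, 0.3, 0, 0, 0.6, 0, 0.3, 0, 0, 0.6, 0, 0.3, 0, 0, 0, 0, 0.3, 0, 0, 0, 0, 0.3])

```text
clock: 7.0
position: [0.6269, 0.1377, 0.086]
ee_rot: [-2.415, -2.008, 0.001]
force: [0.7, -0.7, 1.0]
width: 0.302
gripper_force: 0.0
```

```bash
python3 - <<'E'
from h import *
from cell import arm, ticket, get_image
go(arm.observe(),.6247,.1374,.018,79.1)
E
```

```text
t 7.0 d [-0.0007 -0.002   0.068 ] turn 0.006 yaw 79.5 tilt [-0.    -0.001 -1.   ] F [ 0.7 -0.7  1. ] w 0.302 j [ 0.03  0.62 -0.5   1.62  0.34  1.   -0.77]
```

In the tool's units: 0.02 m is 0.4, 0.015 m is 0.3.

Call:
pendant(steps=[0, -0.04, 0.4, 0, 0.3, 0, 0, 0.4, 0, 0.3, 0, 0, 0.3, 0, 0.3, 0, 0, 0.24, 0, 0.3, 0, 0, 0, 0, 0.3, 0, 0, 0, 0, 0, 0, 0, 0, 0, 0, 0, 0, 0, 0, 0, 0, 0, 0, 0, 0, 0, 0, 0, 0, 0], grip_force=40)

```text
clock: 8.0
position: [0.6256, 0.138, 0.0192]
ee_rot: [2.416, 2.008, 0.001]
force: [-0.4, -0.5, 0.5]
width: 0.007
gripper_force: 0.0
```

Call:
pendant(steps=[0, 0, 0, 0, 0, 0, 0, 0, 0, 0, 0, 0, 0, 0, 0, 0, 0, 0, 0, 0], grip_force=40)

```text
clock: 8.4
position: [0.6254, 0.138, 0.0189]
ee_rot: [2.416, 2.008, -0.0]
force: [-0.0, -0.5, 0.2]
width: 0.002
gripper_force: 0.0
```

```bash
python3 - <<'E'
from h import *
from cell import arm, ticket, get_image
import cv2,pickle
T=get_image("top");S=get_image("side");pickle.dump({"top":T,"side":S},open("d2.pkl","wb"))
t=T["image"][140:200,280:360];s=S["image"][150:250,230:360]
cv2.imwrite("pics/c5.png",np.hstack([cv2.resize(t,(280,210),interpolation=2),cv2.resize(s,(520,400),interpolation=2)[:210*400//400]]) if 0 else cv2.resize(s,(780,600),interpolation=2))
p=np.linalg.inv(S["cam_to_world"])@np.r_[arm.observe()["position"],1];print(p[0]/p[2]*S["fx"]+S["cx"],p[1]/p[2]*S["fy"]+S["cy"])
E
```

```text
294.67503469049734 203.2356964411363
```

View pics/c5.png

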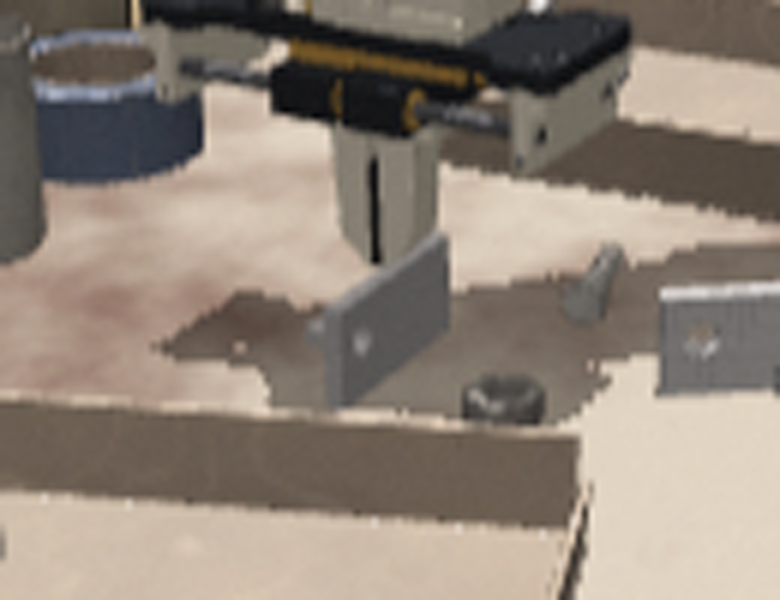

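The side view shows the fingertips at crop (378,262), just above the leaf's top edge, which runs (325,310)→(447,238). The TCP should project to crop (388,319). I'll compare this against the projected leaf corners.

```bash
python3 - <<'E'
from h import *
import pickle,cv2
D=pickle.load(open("d2.pkl","rb"));S,T=D["side"],D["top"]
def pr(c,P):
    p=np.linalg.inv(c["cam_to_world"])@np.r_[P,1];return (p[:2]/p[2]*c["fx"]+[c["cx"],c["cy"]])
for P in([.6331,.1808,.045],[.6163,.094,.045],[.6331,.1808,0],[.6254,.138,.0189],[.6254,.138,.045]):
    q=pr(S,P);print(P,q.round(1),"crop",((q-[230,150])*6).round())
def K(c):return np.array([[c["fx"],0,c["cx"]],[0,c["fy"],c["cy"]],[0,0,1]])@np.linalg.inv(c["cam_to_world"])[:3]
f=lambda x,y:np.array([x/5-.4+280,y/5-.4+145]); g=lambda x,y:np.array([x/6-.4+230,y/6-.4+150])
for a,b in((f(67,96),g(330,312)),(f(249,131),g(447,238))):
    X=cv2.triangulatePoints(K(T),K(S),a,b).ravel();print((X[:3]/X[3]).round(4))
E
```

```text
[0.6331, 0.1808, 0.045] [285.  200.1] crop [330. 301.]
[0.6163, 0.094, 0.045] [303.9 187.6] crop [443. 225.]
[0.6331, 0.1808, 0] [285.7 216.8] crop [334. 401.]
[0.6254, 0.138, 0.0189] [294.7 203.2] crop [388. 319.]
[0.6254, 0.138, 0.045] [294.4 193.7] crop [386. 262.]
[0.6342 0.181  0.041 ]
[0.6167 0.0936 0.0403]
```

The leaf position is confirmed by both cameras to about 4 mm. The fingers appear offset from the reported pose, either up by about 27 mm or away in y, so I'll check with the top view.

```bash
python3 - <<'E'
from h import *
import pickle,cv2
D1=pickle.load(open("d1.pkl","rb"));D2=pickle.load(open("d2.pkl","rb"));D0=pickle.load(open("d0.pkl","rb"))
def pr(c,P):
    p=np.linalg.inv(c["cam_to_world"])@np.r_[P,1];return (p[:2]/p[2]*c["fx"]+[c["cx"],c["cy"]])
def tile(c,P,w=60,h=45,up=0):
    q=pr(c,P);u,v=int(q[0])-w//2,int(q[1])-h//2-up;u=min(max(u,0),640-w);v=min(max(v,0),400-h)
    s=400/w;t=cv2.resize(c["image"][v:v+h,u:u+w],(400,300),interpolation=cv2.INTER_NEAREST)
    for dz,col in((0,(0,0,255)),(.066,(0,255,0))):
        m=pr(c,np.array(P)+[0,0,dz]);cv2.circle(t,(int((m[0]-u+.5)*s),int((m[1]-v+.5)*s)),3,col,-1)
    print(u,v,s);return t
a=[tile(D2["top"],[.6254,.138,.0189],80,60),tile(D1["top"],[.8276,.192,.1749],80,60),tile(D1["side"],[.8276,.192,.1749],80,60,10),tile(D0["side"],[.229,-.581,.193],80,60,10)]
cv2.imwrite("pics/m.png",np.vstack([np.hstack(a[:2]),np.hstack(a[2:])]))
E
```

```text
270 139 5.0
246 31 5.0
166 102 5.0
433 49 5.0
```

View pics/m.png

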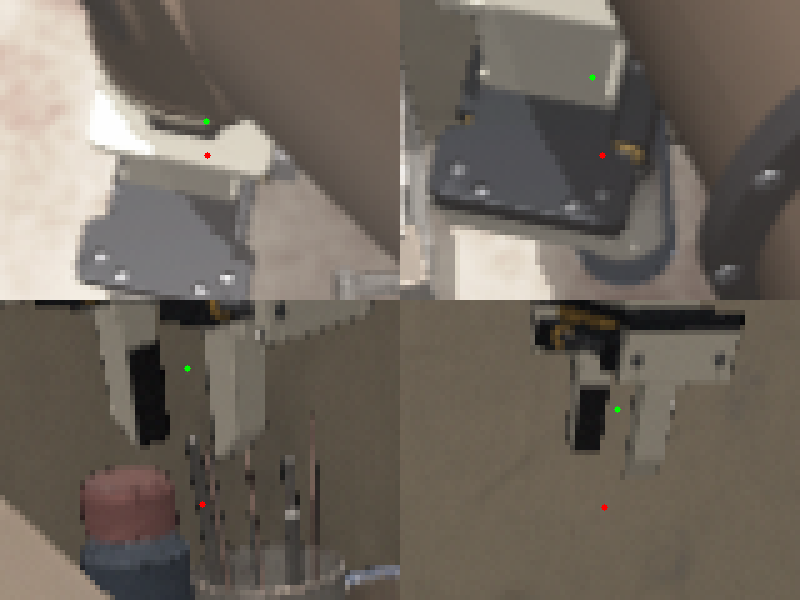

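The side tiles show the real fingertips about 9–11 px above the projected reported TCP at every pose, with the columns agreeing. So the tips sit roughly 28 mm higher than reported, and the fingers closed above the leaf. I'll reopen, then go down in guarded steps.

In the tool's units: -0.01 m is -0.2.

Call:
pendant(steps=[0, 0, -0.2, 0, 0.5, 0, 0, 0, 0, 0.5, 0, 0, 0, 0, 0.5, 0, 0, 0, 0, 0.5, 0, 0, 0, 0, 0.5, 0, 0, 0, 0, 0.5, 0, 0, 0.2, 0, 0.5, 0, 0, 0.2, 0, 0.5, 0, 0, 0, 0, 0.5], grip_force=40)

```text
clock: 9.4
position: [0.6239, 0.1374, 0.0067]
ee_rot: [-2.415, -2.007, 0.005]
force: [-0.7, 0.3, -0.5]
width: 0.499
gripper_force: 0.0
```

Call:
pendant(steps=[0, 0, 0.1, 0, 0.5, 0, 0, 0.1, 0, 0.5, 0, 0, 0.06, 0, 0.5, 0, 0, 0, 0, 0.5])

```text
clock: 9.8
position: [0.6251, 0.1379, -0.0046]
ee_rot: [-2.416, -2.008, 0.001]
force: [0.3, -0.4, -0.1]
width: 0.502
gripper_force: 0.0
```

Call:
pendant(steps=[0, 0, 0.06, 0, 0.5, 0, 0, 0.06, 0, 0.5, 0, 0, 0, 0, 0.5])

```text
clock: 10.1
position: [0.6251, 0.1379, -0.0105]
ee_rot: [-2.416, -2.008, 0.001]
force: [-0.5, 0.1, 0.1]
width: 0.501
gripper_force: 0.0
```

There was no contact at a reported z of −10 mm, so the z offset is real. I'll close here.

Call:
pendant(steps=[0, 0, 0, 0, 0, 0, 0, 0, 0, 0, 0, 0, 0, 0, 0, 0, 0, 0, 0, 0, 0, 0, 0, 0, 0, 0, 0, 0, 0, 0, 0, 0, 0, 0, 0, 0, 0, 0, 0, 0], grip_force=40)

```text
clock: 10.9
position: [0.6259, 0.138, -0.0099]
ee_rot: [2.416, 2.007, 0.001]
force: [1.6, -0.5, 0.7]
width: 0.086
gripper_force: 40.0
```

Gripped: 0.086 × 92 ≈ 8 mm, which matches the leaf. Lifting.

In the tool's units: -0.03 m is -0.6, -0.02 m is -0.4.

Call:
pendant(steps=[0, 0, -0.2, 0, 0, 0, 0, -0.4, 0, 0, 0, 0, -0.6, 0, 0, 0, 0, -0.6, 0, 0, 0, 0, -0.2, 0, 0, 0, 0, 0, 0, 0], grip_force=40)

```text
clock: 11.5
position: [0.6258, 0.1383, 0.0911]
ee_rot: [2.415, 2.007, 0.003]
force: [-0.3, -0.3, -4.4]
width: 0.082
gripper_force: 40.0
```

```bash
python3 - <<'E'
from h import *
from cell import arm, ticket, get_image
go(arm.observe(),.5538,.3568,.09,99.6)
E
```

```text
t 11.5 d [ 0.2016 -0.1108  0.0011] turn -0.352 yaw 79.5 tilt [ 0.001  0.002 -1.   ] F [-0.3 -0.3 -4.4] w 0.082 j [ 0.03  0.61 -0.51  1.62  0.34  1.   -0.77]
```

In the tool's units: 0.025 m is 0.5, 0.02 m is 0.4.

Call:
pendant(steps=[0.4, -0.22, 0, 0, 0, 0.5, -0.28, 0, 0, 0, 0.5, -0.28, 0, 0, 0, 0.5, -0.28, 0, 0, 0, 0.5, -0.28, 0, 0, 0, 0.5, -0.28, 0, 0, 0, 0.5, -0.28, 0, 0, 0, 0.4, -0.2, 0, 0, 0, 0.2, -0.12, 0, 0, 0, 0, 0, 0, 0, 0], grip_force=40)

```text
clock: 12.5
position: [0.5509, 0.3563, 0.0884]
ee_rot: [-2.412, -2.011, 0.003]
force: [0.2, 0.1, -4.1]
width: 0.087
gripper_force: 40.0
```

Call:
pendant(steps=[0, 0, 0, -0.056, 0, 0, 0, 0, -0.056, 0, 0, 0, 0, -0.056, 0, 0, 0, 0, -0.056, 0, 0, 0, 0, 0, 0, 0, 0, 0, 0, 0], grip_force=40)

```text
clock: 13.1
position: [0.5535, 0.3532, 0.0893]
ee_rot: [2.032, 2.395, -0.002]
force: [-0.4, -0.1, -5.1]
width: 0.086
gripper_force: 40.0
```

```bash
python3 - <<'E'
from h import *
from cell import arm, ticket, get_image
go(arm.observe(),.5538,.3568,-.0055,99.6)
E
```

```text
t 13.1 d [0.0036 0.001  0.0948] turn -0.004 yaw 99.4 tilt [-0.001 -0.001 -1.   ] F [-0.4 -0.1 -5.1] w 0.086 j [-0.28  0.66 -0.59  1.57  0.41  1.04 -0.82]
```

In the tool's units: 0.025 m is 0.5, 0.003 m is 0.06.

Call:
pendant(steps=[0.06, 0.02, 0.4, 0, 0, 0, 0, 0.5, 0, 0, 0, 0, 0.4, 0, 0, 0, 0, 0.3, 0, 0, 0, 0, 0.16, 0, 0, 0, 0, 0.06, 0, 0, 0, 0, 0, 0, 0, 0, 0, 0, 0, 0], grip_force=40)

```text
clock: 13.9
position: [0.5539, 0.3586, -0.0002]
ee_rot: [2.027, 2.399, 0.002]
force: [-1.2, 0.3, -4.2]
width: 0.086
gripper_force: 40.0
```

Call:
pendant(steps=[0, 0, 0.04, 0, 0, 0, 0, 0.02, 0, 0, 0, 0, 0, 0, 0])

```text
clock: 14.2
position: [0.5534, 0.3581, -0.0041]
ee_rot: [2.027, 2.4, 0.0]
force: [0.0, 1.1, -4.8]
width: 0.079
gripper_force: 40.0
```

In the tool's units: 0.001 m is 0.02.

Call:
pendant(steps=[0, 0, 0.02, 0, 0, 0, 0, 0, 0, 0, 0, 0, 0, 0, 0], grip_force=40)

```text
clock: 14.5
position: [0.5533, 0.3581, -0.0051]
ee_rot: [-2.027, -2.4, 0.0]
force: [1.2, -0.6, -4.1]
width: 0.086
gripper_force: 40.0
```

Call:
pendant(steps=[0, 0, 0.02, 0, 0, 0, 0, 0, 0, 0, 0, 0, 0, 0, 0])

```text
clock: 14.8
position: [0.5534, 0.3583, -0.0058]
ee_rot: [2.027, 2.4, 0.001]
force: [-1.4, -0.4, -0.6]
width: 0.085
gripper_force: 40.0
```

The weight has come off the wrist, so the bracket is on the tray floor. I'll release and rise.

In the tool's units: -0.03 m is -0.6, -0.02 m is -0.4.

Call:
pendant(steps=[0, 0, 0, 0, 0.4, 0, 0, 0, 0, 0.4, 0, 0, 0, 0, 0.4, 0, 0, 0, 0, 0.4, 0, 0, 0, 0, 0.4, 0, 0, -0.4, 0, 0.4, 0, 0, -0.6, 0, 0.4, 0, 0, -0.6, 0, 0.4, 0, 0, -0.6, 0, 0.4, 0, 0, 0, 0, 0.4])

```text
clock: 15.8
position: [0.5552, 0.3603, 0.1086]
ee_rot: [2.026, 2.399, 0.011]
force: [-0.8, 0.8, 0.1]
width: 0.401
gripper_force: 0.0
```

```bash
python3 - <<'E'
from h import *
from cell import arm, ticket, get_image
go(arm.observe(),.4707,.1077,.10,24.5)
E
```

```text
t 15.8 d [-0.235  -0.1256  0.007 ] turn 1.311 yaw 99.6 tilt [ 0.004  0.006 -1.   ] F [-0.8  0.8  0.1] w 0.401 j [-0.28  0.64 -0.6   1.54  0.4   1.07 -0.81]
```

In the tool's units: -0.029 m is -0.58, -0.016 m is -0.32.

Call:
pendant(steps=[-0.58, -0.32, 0, 0, 0.5, -0.58, -0.32, 0, 0, 0.5, -0.58, -0.32, 0, 0, 0.5, -0.58, -0.32, 0, 0, 0.5, -0.58, -0.32, 0, 0, 0.5, -0.58, -0.32, 0, 0, 0.5, -0.58, -0.32, 0, 0, 0.5, -0.58, -0.32, 0, 0, 0.5, 0, 0, 0, 0, 0.5], grip_force=40)

```text
clock: 16.7
position: [0.4641, 0.1028, 0.103]
ee_rot: [2.033, 2.395, -0.007]
force: [0.6, 0.2, 0.8]
width: 0.5
gripper_force: 0.0
```

Call:
pendant(steps=[0, 0, 0, 0.0929, 0.5, 0, 0, 0, 0.0929, 0.5, 0, 0, 0, 0.0929, 0.5, 0, 0, 0, 0.0929, 0.5, 0, 0, 0, 0.0929, 0.5, 0, 0, 0, 0.0929, 0.5, 0, 0, 0, 0.0929, 0.5, 0, 0, 0, 0.0929, 0.5, 0, 0, 0, 0.0929, 0.5, 0, 0, 0, 0, 0.5])

```text
clock: 17.7
position: [0.4659, 0.1087, 0.1037]
ee_rot: [3.071, 0.66, -0.0]
force: [0.2, 0.3, 0.7]
width: 0.497
gripper_force: 0.0
```

```bash
python3 - <<'E'
from h import *
from cell import arm, ticket, get_image
go(arm.observe(),.4707,.1077,.05,24.5)
E
```

```text
t 17.7 d [0.004  0.0028 0.0537] turn -0.004 yaw 24.2 tilt [-0.  0. -1.] F [0.2 0.3 0.7] w 0.497 j [-0.05  0.33 -0.36  2.01  0.16  0.82 -1.65]
```

In the tool's units: 0.03 m is 0.6, 0.01 m is 0.2.

Call:
pendant(steps=[0.08, 0.06, 0.4, 0, 0.5, 0, 0, 0.6, 0, 0.5, 0, 0, 0.6, 0, 0.5, 0, 0, 0.3, 0, 0.5, 0, 0, 0.2, 0, 0.5, 0, 0, 0.16, 0, 0.5, 0, 0, 0, 0, 0.5, 0, 0, 0, 0, 0.5], grip_force=40)

```text
clock: 18.5
position: [0.4712, 0.1071, -0.0086]
ee_rot: [-3.071, -0.664, -0.001]
force: [-0.7, -0.7, 0.7]
width: 0.5
gripper_force: 0.0
```

Call:
pendant(steps=[0, 0, 0, 0, 0, 0, 0, 0, 0, 0, 0, 0, 0, 0, 0, 0, 0, 0, 0, 0, 0, 0, 0, 0, 0, 0, 0, 0, 0, 0, 0, 0, 0, 0, 0, 0, 0, 0, 0, 0], grip_force=40)

```text
clock: 19.3
position: [0.471, 0.1066, -0.009]
ee_rot: [3.071, 0.662, 0.0]
force: [0.4, -2.4, 4.2]
width: 0.087
gripper_force: 40.0
```

Call:
pendant(steps=[0, 0, -0.2, 0, 0, 0, 0, -0.4, 0, 0, 0, 0, -0.6, 0, 0, 0, 0, -0.6, 0, 0, 0, 0, -0.2, 0, 0, 0, 0, 0, 0, 0], grip_force=40)

```text
clock: 19.9
position: [0.4716, 0.1073, 0.0922]
ee_rot: [-3.071, -0.662, -0.004]
force: [-1.1, -0.4, -2.4]
width: 0.084
gripper_force: 40.0
```

```bash
python3 - <<'E'
from h import *
from cell import arm, ticket, get_image
go(arm.observe(),.5196,-.1713,.09,83.7)
E
```

```text
t 19.9 d [-0.0711  0.2736  0.0021] turn -1.036 yaw 24.3 tilt [ 0.003  0.001 -1.   ] F [-1.1 -0.4 -2.4] w 0.084 j [-0.05  0.36 -0.36  2.01  0.17  0.8  -1.66]
```

In the tool's units: 0.03 m is 0.6, 0.025 m is 0.5.

Call:
pendant(steps=[-0.1, 0.4, 0, 0, 0, -0.16, 0.6, 0, 0, 0, -0.16, 0.6, 0, 0, 0, -0.16, 0.6, 0, 0, 0, -0.16, 0.6, 0, 0, 0, -0.16, 0.6, 0, 0, 0, -0.16, 0.6, 0, 0, 0, -0.16, 0.6, 0, 0, 0, -0.12, 0.5, 0, 0, 0, -0.08, 0.36, 0, 0, 0], grip_force=40)

```text
clock: 20.9
position: [0.5173, -0.1731, 0.0888]
ee_rot: [-3.071, -0.659, 0.005]
force: [-0.3, 0.7, -3.8]
width: 0.082
gripper_force: 40.0
```

Call:
pendant(steps=[0, 0, 0, -0.0732, 0, 0, 0, 0, -0.0732, 0, 0, 0, 0, -0.0732, 0, 0, 0, 0, -0.0732, 0, 0, 0, 0, -0.0732, 0, 0, 0, 0, -0.0732, 0, 0, 0, 0, -0.0732, 0, 0, 0, 0, -0.0732, 0, 0, 0, 0, -0.0732, 0, 0, 0, 0, 0, 0], grip_force=40)

```text
clock: 21.9
position: [0.5174, -0.1708, 0.089]
ee_rot: [-2.337, -2.095, 0.002]
force: [-0.3, 0.3, -3.4]
width: 0.085
gripper_force: 40.0
```

```bash
python3 - <<'E'
from h import *
from cell import arm, ticket, get_image
go(arm.observe(),.5196,-.1713,-.005,83.7)
E
```

```text
t 21.9 d [-0.0003  0.0025  0.094 ] turn 0.001 yaw 83.7 tilt [ 0.001 -0.003 -1.   ] F [-0.3  0.3 -3.4] w 0.085 j [ 0.61  0.48 -0.53  1.86  0.31  0.89 -0.18]
```

In the tool's units: 0.025 m is 0.5, 0.02 m is 0.4.

Call:
pendant(steps=[0, 0.04, 0.4, 0, 0, 0, 0, 0.5, 0, 0, 0, 0, 0.4, 0, 0, 0, 0, 0.3, 0, 0, 0, 0, 0.16, 0, 0, 0, 0, 0.06, 0, 0, 0, 0, 0.02, 0, 0, 0, 0, 0, 0, 0], grip_force=40)

```text
clock: 22.7
position: [0.521, -0.1714, -0.0007]
ee_rot: [2.341, 2.094, 0.001]
force: [-0.2, -0.1, -2.2]
width: 0.086
gripper_force: 40.0
```

Call:
pendant(steps=[0, 0, 0.02, 0, 0, 0, 0, 0, 0, 0, 0, 0, 0, 0, 0])

```text
clock: 23.0
position: [0.5208, -0.1715, -0.0018]
ee_rot: [2.341, 2.094, 0.0]
force: [0.3, -0.5, -2.4]
width: 0.083
gripper_force: 40.0
```

Call:
pendant(steps=[0, 0, 0.02, 0, 0, 0, 0, 0, 0, 0, 0, 0, 0, 0, 0])

```text
clock: 23.3
position: [0.5206, -0.1714, -0.0031]
ee_rot: [2.341, 2.095, -0.0]
force: [0.5, 0.9, -2.5]
width: 0.081
gripper_force: 40.0
```

In the tool's units: 0.001 m is 0.02.

Call:
pendant(steps=[0, 0, 0.02, 0, 0, 0, 0, 0, 0, 0, 0, 0, 0, 0, 0], grip_force=40)

```text
clock: 23.6
position: [0.5206, -0.1713, -0.0041]
ee_rot: [-2.341, -2.095, 0.0]
force: [0.2, -0.3, -2.1]
width: 0.078
gripper_force: 40.0
```

Call:
pendant(steps=[0, 0, 0.02, 0, 0, 0, 0, 0, 0, 0, 0, 0, 0, 0, 0])

```text
clock: 23.9
position: [0.5207, -0.1713, -0.005]
ee_rot: [2.341, 2.095, 0.0]
force: [-0.2, 0.4, 0.3]
width: 0.086
gripper_force: 40.0
```

The bracket is on the floor. I'll release, rise, and move aside towards the middle front.

In the tool's units: -0.04 m is -0.8, -0.03 m is -0.6.

Call:
pendant(steps=[0, 0, 0, 0, 0.4, 0, 0, 0, 0, 0.4, 0, 0, 0, 0, 0.4, 0, 0, 0, 0, 0.4, 0, 0, 0, 0, 0.4, 0, 0, -0.4, 0, 0.4, 0, 0, -0.6, 0, 0.4, 0, 0, -0.8, 0, 0.4, 0, 0, -0.8, 0, 0.4, 0, 0, -0.6, 0, 0.4])

```text
clock: 24.9
position: [0.5212, -0.1712, 0.1574]
ee_rot: [2.34, 2.094, 0.002]
force: [0.3, -0.8, 0.1]
width: 0.399
gripper_force: 0.0
```

Call:
pendant(steps=[0.6, -0.4, 0, 0, 0.4, 0.8, -0.4, 0, 0, 0.4, 0.8, -0.4, 0, 0, 0.4, 0.8, -0.4, 0, 0, 0.4, 0.6, -0.4, 0, 0, 0.4, 0, 0, 0, 0, 0.4, 0, 0, 0, 0, 0.4])

```text
clock: 25.6
position: [0.4411, 0.019, 0.1551]
ee_rot: [2.339, 2.097, 0.0]
force: [0.3, -0.8, 0.2]
width: 0.399
gripper_force: 0.0
```

```bash
python3 - <<'E'
from h import *
from cell import arm, ticket, get_image
import cv2
T=get_image("top")["image"];S=get_image("side")["image"]
a=np.hstack([cv2.resize(T[105:245,160:300],(400,400)),cv2.resize(T[115:255,370:510],(400,400))])
b=cv2.resize(S[140:300,180:480],(800,427))[:200*2]
cv2.imwrite("pics/f.png",cv2.resize(np.vstack([a,b]),(600,600)))
E
```

```text
(no output)
```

View pics/f.png

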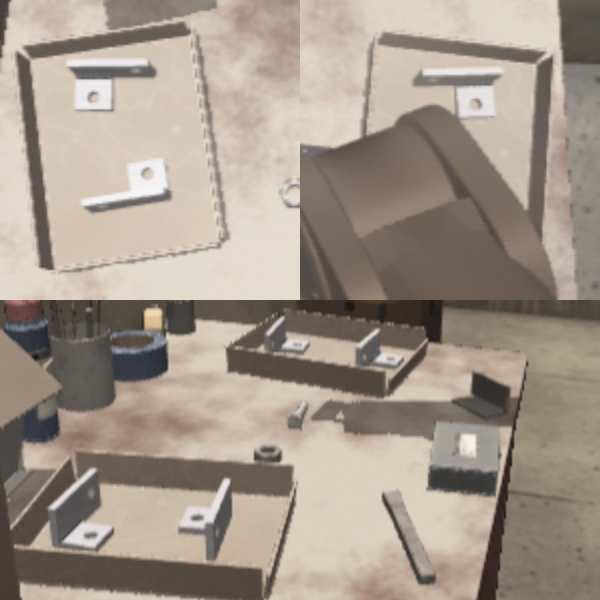

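The final picture shows both brackets upright and flat in their trays. The left-hand one is at (125,190) in the left tray, and the right-hand one is at (375,350) in the side view, oriented like its twin. The arm is clear of everything.

```bash
python3 -c "
from cell import arm, ticket, get_image
print(ticket.sign_off())"
```

```text
the job is handed in; nothing more can be done
None
```

Both loose brackets are released and standing upright with feet flat, the left-hand one in the left-hand tray and the right-hand one in the right-hand tray; I handed the job in at about 26 s, and sign-off gave no verdict.

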